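# Hang a second slide rack in the gated drip stand

### The job

Hang the wet slide rack with the orange grip (standing on the dark staining tray) on the drip stand's rod, beside the blue-gripped rack that already hangs there. First lift the latch bar by its red knob out of its catch and swing the gate wide open; once the rack hangs, swing the gate fully shut and let the bar drop back into its catch. Keep both racks upright, leave the blue one where it hangs, and do not disturb the reagent bottle, slide box and timer around.

Things in the scene. Friction and masses are not known exactly. Their poses are not given: they have to be found in the camera images.
- stand: white and steel drip stand, fixed; origin: centre of its underside. Its -x axis points out of the front (gate side), +x to the rear column (202 mm high, 36 mm wide), z up. A 10 mm rod runs level along its x axis at y = 0, axis 180 mm up, from x = +80 to -55 mm, then turns up. Two posts (12 mm thick, 145 mm high) stand at x = -85, y = +-75 mm; between them is the gate.
- rod_base (a point): point on the axis of the straight rod, 2 mm in front of the rear column (height 180 mm)
- rod_tip (a point): centre of the round end (radius 5 mm) of the rod's upturned tip: 14 mm above the straight rod's axis, 139 mm from rod_base horizontally
- rod_free (a point): point on the straight rod's axis at stand x = -18 mm, a good middle for the second rack: the blue rack always leaves at least 60 mm of free rod there
- gate (a joint): angle of the white barred gate, rad: 0 shut, grows as it swings outward (away from the rod) to 1.7. Upright hinge on the post at stand y = -75 mm. Stays where it is left (friction about 0.04 N m). 135 mm wide, spans heights 55 to 145 mm (168 with the latch's pivot, 196 with its knob); shut, it lies along stand y at stand x = -85 mm.
- gate_hinge (a point): point on the gate's upright hinge axis, 150 mm above the bench
- latch (a joint): angle of the steel latch bar, rad: 0 level (down in the catch when the gate is shut), grows to 0.45 as its free end is lifted; falls back by its weight (about 1 N at the knob). Pivoted on the gate about the gate's normal, 30 mm from the hinge axis, 153 mm up; runs along the gate to 155 mm from the hinge axis; 9 mm wide, 11 mm high.
- latch_knob (a point): centre half-way up of the latch bar's red upright round knob (16 mm diameter, 37 mm tall; the bar's top is 20 mm below this point). With the bar down it is 179 mm above the bench, 118 mm from the hinge axis, 88 mm along the bar from its pivot and 26 mm above the pivot. Moves with bar and gate.
- catch_slot (a point): centre of the bar's place in the catch on the other post (stand x = -85, y = +75 mm), 153 mm up. In front of it is a yellow lip, top 161 mm high: the bar's end must be lifted 14 mm or more (latch about 0.13 rad) to pass the lip, both opening and closing; it does not ride over by itself. Behind it is a stop.
- wet_rack_grip (a point): centre half-way up of the orange grip (24 mm along x, 14 along y, 36 tall) on the loose wet slide rack; axes are the rack's, z up. Basket 34 (x) by 80 mm (y), its top 82 and underside 114 mm below this point. Between them a wire bail: window 56 mm wide in y, roof peak 21 mm below this point. Hung, x lies along the rod and this point is 28 mm above the rod's axis.
- hung_rack_grip (a point): the same point of the other rack, alike but with a blue grip, already hanging on the inner part of the rod, its centre 35 to 52 mm behind the stand's origin (stand x)
- dark_tray: dark staining tray, 100 x 200 x 22 mm, fixed; a flat block to stand on; origin at centre of its underside
- reagent: bystander: white reagent bottle, blue cap, 58 mm diameter, 125 mm tall, origin at its underside
- slides_box: bystander: closed green slide box, 36 x 100 x 72 mm, origin at its underside
- bench_timer: bystander: white bench timer lying flat, 58 x 72 x 18 mm, origin at its underside
- wet_rack: the orange-gripped rack as a whole, 0.16 kg; origin at the centre of its underside, 114 mm under wet_rack_grip, same axes. The bail is two 4 mm steel wires, 12 mm apart along x; its roof slopes 45 degrees, so it centres itself on the rod. It starts on the 22 mm high tray.
Not all that is in view belongs to the job. Leave any yellow look-alike of the wet_rack alone.

How it is judged:
By the outcome, as a careful person would: the job done as asked, in the order asked, and still so for the second after the job is handed in, with the robot touching nothing.
It also fails if it takes over 72 s, if anything falls off the work surface, if the arm or the gripper's body presses on something with over 40 N, if the wrist force passes 120 N, or if a joint passes its speed limit or range.

### The arm

A 6-joint arm with a two-finger parallel gripper is mounted at the origin on a cart in front of the work surface, level with it; the furniture and walls round the work are solid. World frame = base frame: x ahead of the robot, y to its left, z up, the work surface at z = 0. Lengths are in m, angles in rad, forces in N, time in s.
With the tool pointing down it reaches from about 0.3 to 0.775 m from the base axis. Payload 14.6 kg.
Tool frame: the origin (TCP) lies midway between the tips of the shut fingers; the grasp point (between the pads) lies 19 mm behind it (ctrl.grip_depth is the z of the grasp point in the tool frame, in m); z points along the fingers, y is the line along which they close (so a half turn about z gives the same grasp; the last joint's range is limited). The gripper opens to 94 mm and grips with 3 to 60 N. Pads are 16 mm wide; open, the fingers measure 119 mm over their backs; the gripper's body (75 mm by 177 mm) begins 78 mm behind the grasp point.
Start: joints at [-1.218, 0.3, 1.521, -0, 1.321, -0.067], TCP at [0.224, -0.502, 0.205] pointing down, gripper open.
Joint ranges: [-3.03, 3.03], [-0.79, 2.21], [0.23, 2.52], [-1.04, 4.18], [0, 3.07], [-2.55, 2.55]. Speed limits (rad/s): [2.22, 2.22, 2.57, 3.14, 3.14, 3.14].

### API

Orientations are given as [roll, pitch, yaw] about the fixed x, y, z axes, in that order (R = Rz(yaw) Ry(pitch) Rx(roll)).
In Python, from station import ctrl gives the robot as it stands. The module is installed in compiled form; this text tells all that it offers.
- The arm moves only by the tool carry_out, never from a script. Its argument "commands" is a list of rows, each a list of 3 entries, a list of its own where there are three numbers: the closure, from 0 (fully open) to 1 (shut), then the shift along the tool's x, y, z in mm, then the turn, a rotation vector about the tool's x, y, z in rad. In form: [[gripper, [tx, ty, tz], [wx, wy, wz]], ...]. A call has 1 to 10 rows; each row shifts and turns the commanded pose from where the row before left it, along the tool's axes as they then stand; what a row does not reach is not made up. A row lasts 1/8 s, in which the tool goes at most 62.5 mm and 10.7 degrees, less where a joint would pass 70% of its speed; a pose out of reach is approached as far as the arm can. A call with a gripper value outside its range is refused whole. The fingers move at their own pace and stop on an object; "squeeze" is the grip in N (left out, the last holds). Time passes only in rows, so rows that do not move let the fingers close. It gives the time, the measured TCP pose, the force, the opening and the grip force at its end, in the units of the state.
- ctrl.get_obs(): the state, without advancing time (a new reading comes with each control period).
- ctrl.camera(name): name is "scene" or "top" or "wrist"; returns a dict with "img" (400x640x3 uint8, blue, green, red), "camera_matrix" (3x3 intrinsics, pixels), "rvec" (rotation vector, rad) and "tvec" (3), from world to camera coordinates, as OpenCV has them. Camera axes: x right, y down, z forward; pixel columns grow to the right and rows downward; lengths in m; the calibration is good to about 2 mm. A picture is of the moment at which its call begins. There is no depth.
- ctrl.hand_in(): hands the job in; it is judged then, once.
Trained networks look in the newest picture that a camera, given by its name, has taken for a name from the list of things; names that differ only in an ending like _2 or _b are one class to them, and where a whole thing is asked for, a point or a joint stands for the part that bears it (a point fixed in the world has none). Each returns a list of dicts, best first, with "score" (0 to 1); they miss things now and then, are a little off and sometimes report something else, mostly with a low value. They report only what shows in the picture. A call takes as long as a camera call. They do not tell look-alikes from the thing itself.
- ctrl.outline_of(thing, camera): "region" (400x640 bool, what is visible of it).
- ctrl.place_of(thing, camera): "at" ([x, y, z] in m, in world coordinates, good to about 4 mm: a listed point, or the origin of a listed thing).
The state is a dict: "time_s": time; "qpos": joint angles; "joint_vel": joint speeds; "tau": joint torques, N m; "ee_pos": TCP position; "eef_rot": TCP orientation; "force": force on the tool from outside, world axes, zero at the start; "moment": the same for the moment, N m; "grip_width": finger opening in m; "grip_force": force on a finger pad.
Only numpy, scipy, OpenCV 4.12 (cv2) and the standard library are available. Lean on these libraries where they do the work, as an engineer would, in place of code of your own. Each camera call takes 0.05 s, during which the arm holds its last target. There are 200 camera calls.

## Working session

There is one attempt and no reset: what is moved stays moved. The work goes in short steps, Python scripts to look and compute and a tool call to move; the robot and the scene stay as the last step left them, time stands still between calls to the robot, and variables do not carry over. Pictures are saved under pics/ and viewed, at most 12 in all, crops included, and the job is handed in when it is done.

Besides the shell and the picture viewer there is one more tool, called after "Emit:" as name(argument=value, ...), one argument or row to a line, values as JSON. carry_out: Moves the arm, as the interface text tells. Its arguments: {"type":"object","properties":{"commands":{"type":"array","items":{"type":"array"}},"squeeze":{"type":"number"}},"required":["commands"]}

```bash
mkdir -p pics
cat > h.py <<'E'
from station import ctrl
import numpy as np, cv2
def P(name,cams=("scene","top")):
    for c in cams:
        try:
            for d in ctrl.place_of(name,c)[:3]: print(name,c,round(d["score"],2),np.round(d["at"],4))
        except Exception as e: print(name,c,e)
def proj(c,p):
    return cv2.projectPoints(np.float64(p).reshape(-1,1,3),c["rvec"],c["tvec"],c["camera_matrix"],None)[0].reshape(-1,2)
E
python3 - <<'E'
from h import *
a=ctrl.camera("scene");b=ctrl.camera("top")
cv2.imwrite("pics/s0.png",a["img"]);cv2.imwrite("pics/t0.png",b["img"])
for n in "stand rod_base rod_tip rod_free gate_hinge latch_knob catch_slot wet_rack_grip hung_rack_grip dark_tray reagent slides_box bench_timer wet_rack".split(): P(n)
o=ctrl.get_obs();print({k:np.round(v,3) for k,v in o.items()},ctrl.grip_depth)
E
```

```text
stand scene 0.86 [ 0.5645  0.0383 -0.0011]
stand top 0.64 [ 0.5631  0.0427 -0.0026]
stand top 0.21 [ 0.3456  0.1705 -0.    ]
rod_base scene 0.77 [0.6243 0.0919 0.1793]
rod_base top 0.85 [0.6252 0.0863 0.1828]
rod_base top 0.7 [0.5491 0.0295 0.181 ]
rod_tip scene 0.61 [0.5173 0.0035 0.1916]
rod_tip top 0.83 [0.5175 0.0054 0.1968]
rod_tip top 0.43 [0.6256 0.0886 0.1803]
rod_free scene 0.69 [0.5517 0.0298 0.1791]
rod_free top 0.87 [0.5524 0.0305 0.1777]
rod_free top 0.75 [0.4726 0.0187 0.1775]
rod_free top 0.41 [ 0.3773 -0.3182  0.1384]
gate_hinge scene 0.45 [ 0.5433 -0.0713  0.1508]
gate_hinge top 0.86 [ 0.5405 -0.0738  0.1467]
gate_hinge top 0.25 [0.5962 0.0656 0.2062]
latch_knob scene 0.64 [0.4679 0.0181 0.1779]
latch_knob top 0.48 [0.474  0.02   0.1758]
catch_slot top 0.65 [0.452  0.0458 0.1535]
catch_slot top 0.34 [ 0.5413 -0.0696  0.1483]
wet_rack_grip scene 0.57 [ 0.4087 -0.7614  0.112 ]
wet_rack_grip top 0.67 [ 0.4022 -0.757   0.1155]
wet_rack_grip top 0.67 [ 0.3776 -0.3328 -0.0014]
wet_rack_grip top 0.62 [ 0.3778 -0.3174  0.1371]
hung_rack_grip scene 0.53 [0.5941 0.0667 0.2086]
[... 396 characters left out ...]
4 0.1921]
wet_rack scene 0.7 [ 4.061e-01 -7.637e-01 -1.000e-04]
wet_rack top 0.74 [ 0.377  -0.3189  0.0238]
wet_rack top 0.74 [ 0.4018 -0.7615  0.0019]
wet_rack top 0.15 [0.343  0.1676 0.0023]
{'time_s': np.float64(1.5), 'qpos': array([-1.218,  0.3  ,  1.521, -0.   ,  1.321, -0.067]), 'joint_vel': array([-0.002, -0.001, -0.   , -0.002, -0.   , -0.   ]), 'tau': array([ 1.0000e-03, -5.3166e+01, -3.5292e+01,  7.1000e-02,  2.1000e-02,
        0.0000e+00]), 'ee_pos': array([ 0.224, -0.502,  0.205]), 'eef_rot': array([-3.142,  0.   ,  0.42 ]), 'force': array([ 0.926, -0.318, -0.166]), 'moment': array([-0.025, -0.019, -0.022]), 'grip_force': np.float64(0.0), 'grip_width': np.float64(0.094)} -0.0188
```

View pics/s0.png

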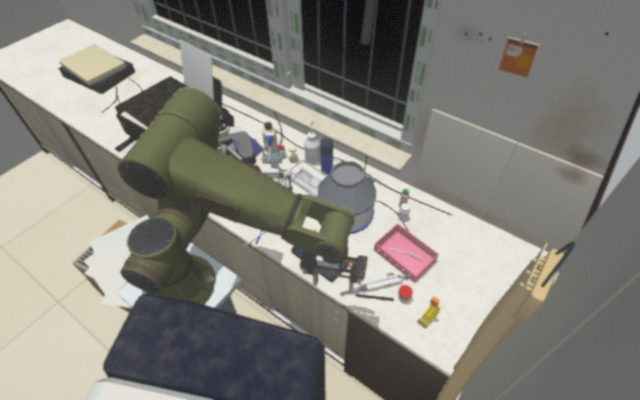

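View pics/t0.png

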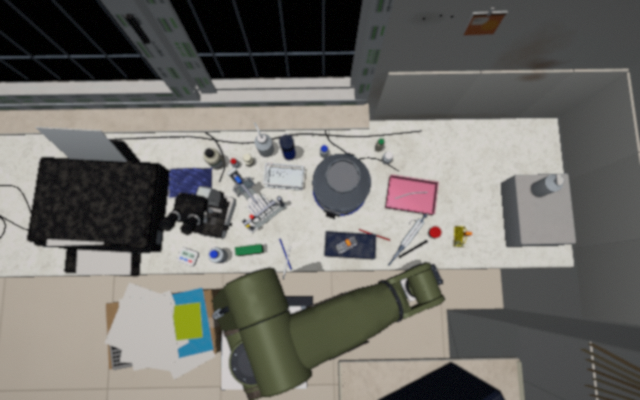

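The top view shows two loose racks. The orange-gripped one is at about (346,243) on the dark tray, and the yellow one is at about (461,236) on the bare bench. The orange one on the tray fits the description. I'll confirm it in one enlarged crop and estimate the yaws.

Run:
```python
from h import *
b=ctrl.camera("top");im=b["img"]
r=cv2.resize(im[225:265,320:385],None,fx=6,fy=6,interpolation=cv2.INTER_CUBIC)
s=cv2.resize(im[165:240,222:302],None,fx=6,fy=6,interpolation=cv2.INTER_CUBIC)
h=max(len(r),len(s));o=np.zeros((h,r.shape[1]+s.shape[1],3),np.uint8);o[:len(r),:r.shape[1]]=r;o[:len(s),r.shape[1]:]=s
o=cv2.resize(o,None,fx=min(1,800/o.shape[1]),fy=min(1,800/o.shape[1]));cv2.imwrite("pics/c0.png",o);print(o.shape)
for n in ["wet_rack_grip","dark_tray","wet_rack"]:
  for d in ctrl.outline_of(n,"top")[:3]:
    m=d["region"].astype(np.uint8);c=cv2.findContours(m,0,1)[0];c=max(c,key=cv2.contourArea)
    print(n,round(d["score"],2),m.sum(),cv2.minAreaRect(c))
for n in "rod_base rod_tip rod_free gate_hinge latch_knob catch_slot wet_rack_grip hung_rack_grip".split(): P(n,("top",))
# model stand pose
pts={'rod_base':(78,0,180),'rod_tip':(-61,0,194),'rod_free':(-18,0,180),'gate_hinge':(-85,-75,150),'latch_knob':(-85,43,179),'catch_slot':(-85,75,153)}
M=[];W=[]
for cam in ("scene","top"):
  if cam=="scene": ctrl.camera("scene")
  for k,v in pts.items():
    for d in ctrl.place_of(k,cam)[:1]:
      M.append(v[:2]);W.append(d["at"][:2]);
M=np.array(M)/1e3;W=np.array(W)
from scipy.optimize import least_squares
f=lambda p:(np.c_[np.cos(p[2])*M[:,0]-np.sin(p[2])*M[:,1]+p[0],np.sin(p[2])*M[:,0]+np.cos(p[2])*M[:,1]+p[1]]-W).ravel()
q=least_squares(f,[.564,.04,.66],loss="soft_l1",f_scale=.004);print("stand",np.round(q.x,4),np.round(f(q.x)*1e3,1))
```

```text
(414, 800, 3)
wet_rack_grip 0.63 252 ((457.88458251953125, 236.42306518554688), (17.47305679321289, 20.246559143066406), 33.690067291259766)
wet_rack_grip 0.56 164 ((345.4999694824219, 245.00001525878906), (8.18629264831543, 20.71379852294922), 60.2551155090332)
dark_tray 0.93 1108 ((349.2876892089844, 245.18588256835938), (51.95133972167969, 26.008930206298828), 3.814074993133545)
dark_tray 0.57 267 ((262.70269775390625, 211.78379821777344), (9.532306671142578, 43.47662353515625), 54.46232223510742)
dark_tray 0.46 1272 ((249.56320190429688, 194.68215942382812), (64.20254516601562, 47.008697509765625), 52.4314079284668)
wet_rack 0.55 203 ((345.5000305175781, 245.00003051757812), (9.391485214233398, 21.466251373291016), 63.43495178222656)
wet_rack 0.42 1213 ((349.50946044921875, 245.3248291015625), (52.5449104309082, 27.635332107543945), 3.0940582752227783)
rod_base top 0.68 [0.627  0.0884 0.181 ]
rod_tip top 0.74 [0.5183 0.0042 0.1969]
rod_free top 0.82 [0.5491 0.0273 0.1798]
rod_free top 0.41 [0.342  0.1657 0.0011]
gate_hinge top 0.73 [ 0.542  -0.0712  0.1508]
latch_knob top 0.7 [ 0.377  -0.3199  0.1376]
latch_knob top 0.52 [0.4751 0.0183 0.1776]
catch_slot top 0.25 [0.52   0.0061 0.198 ]
wet_rack_grip top 0.61 [ 0.4045 -0.7588  0.1179]
wet_rack_grip top 0.56 [ 0.3786 -0.3205  0.1347]
hung_rack_grip top 0.52 [0.6004 0.0639 0.2051]
hung_rack_grip top 0.16 [ 0.3461  0.2911 -0.0043]
stand [0.5637 0.0393 0.687 ] [ -1.2  -1.5   1.5  -2.6  -2.1  -4.1   1.6   0.    0.7   1.5  -3.    0.4
  -1.7  -3.6   0.7   0.6   3.6  -1.4  93.8 338.6 -69.5  37.3]
```

View pics/c0.png

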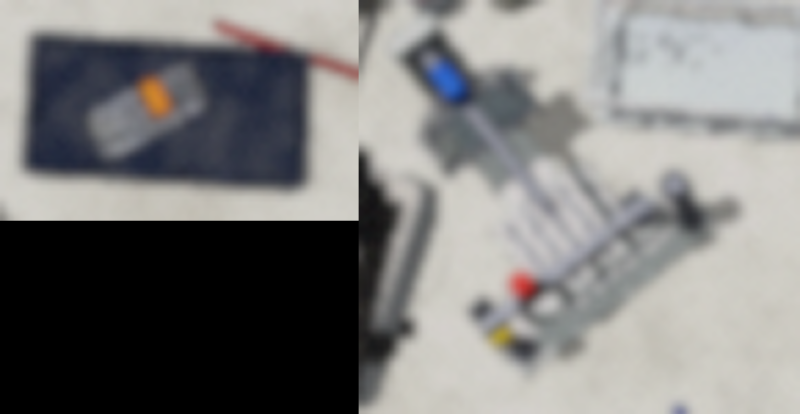

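The left crop shows the orange-gripped grey rack on the dark tray, with its grip at crop (155,95), which is top-view (346,243). It is the rack meant. The stand on the right has the red knob at crop (523,285), the yellow lip at (500,335) and the blue grip at (447,78). Next I'll write a planner for the move numbers.

```bash
cat >> h.py <<'E'
from scipy.spatial.transform import Rotation as Ro
S=np.array([.5637,.0395]);SY=.675
def st(x,y): # stand mm -> world m
    c,s=np.cos(SY),np.sin(SY);return np.array([S[0]+(c*x-s*y)/1e3,S[1]+(s*x+c*y)/1e3])
def plan(way,grip,start=None,dec=0):
    """way: (x,y,z,yaw,n) tool-down TCP targets -> rows"""
    o=ctrl.get_obs()
    if start is None: start=[*o["ee_pos"],o["eef_rot"][2]]
    p=np.array(start[:3],float);yaw=start[3];rows=[]
    for *t,n in way:
        g=np.array(t[:3]);p0=p.copy();dy=(t[3]-yaw+np.pi)%(2*np.pi)-np.pi;y0=yaw
        for k in range(1,n+1):
            R=Ro.from_euler("xyz",[np.pi,0,yaw])
            s=np.round(R.inv().apply(p0+(g-p0)*k/n-p)*1e3,dec);w=round(-(y0+dy*k/n-yaw),2)
            p=p+R.apply(s/1e3);yaw-=w
            rows.append([grip,[float(v)+0. for v in s],[0,0,w+0.]])
    print("time",round(o["time_s"],2),"now",np.round(o["ee_pos"],4),np.round(o["eef_rot"],3),"end",np.round(p,4),round(yaw,3))
    for i in range(0,len(rows),10): print(str(rows[i:i+10]).replace(" ",""))
E
python3 - <<'E'
from h import *
k=[.472,.0195]
plan([(.26,-.46,.29,.55,2),(*k,.27,SY+np.pi/2,11)],0.3)
E
```

```text
time 2.75 now [ 0.2242 -0.5022  0.2054] [3.142 0.    0.42 ] end [0.4715 0.0195 0.2704] 2.25
[[0.3,[25.0,-12.0,-42.0],[0,0,np.float64(-0.07)]],[0.3,[26.0,-10.0,-43.0],[0,0,np.float64(-0.06)]],[0.3,[39.0,-27.0,2.0],[0,0,np.float64(-0.15)]],[0.3,[43.0,-21.0,2.0],[0,0,np.float64(-0.16)]],[0.3,[46.0,-14.0,2.0],[0,0,np.float64(-0.15)]],[0.3,[47.0,-7.0,1.0],[0,0,np.float64(-0.16)]],[0.3,[47.0,1.0,2.0],[0,0,np.float64(-0.15)]],[0.3,[47.0,8.0,2.0],[0,0,np.float64(-0.16)]],[0.3,[46.0,15.0,2.0],[0,0,np.float64(-0.15)]],[0.3,[42.0,22.0,2.0],[0,0,np.float64(-0.15)]]]
[[0.3,[39.0,28.0,2.0],[0,0,np.float64(-0.16)]],[0.3,[34.0,33.0,2.0],[0,0,np.float64(-0.15)]],[0.3,[28.0,38.0,1.0],[0,0,np.float64(-0.16)]]]
```

Emit:
carry_out(
  commands=[
    [0.3,[25,-12,-42],[0,0,-0.07]],
    [0.3,[26,-10,-43],[0,0,-0.06]],
    [0.3,[39,-27,2],[0,0,-0.15]],
    [0.3,[43,-21,2],[0,0,-0.16]],
    [0.3,[46,-14,2],[0,0,-0.15]],
    [0.3,[47,-7,1],[0,0,-0.16]],
    [0.3,[47,1,2],[0,0,-0.15]],
    [0.3,[47,8,2],[0,0,-0.16]],
    [0.3,[46,15,2],[0,0,-0.15]],
    [0.3,[42,22,2],[0,0,-0.15]],
  ],
)

```text
time_s: 4.0
ee_pos: [0.415, -0.1097, 0.2756]
eef_rot: [3.141, 0.0, 1.785]
force: [1.2, -1.1, 0.1]
grip_width: 0.0656
grip_force: 0.0
```

Emit:
carry_out(
  commands=[
    [0.3,[39,28,2],[0,0,-0.16]],
    [0.3,[34,33,2],[0,0,-0.15]],
    [0.3,[28,38,1],[0,0,-0.16]],
    [0.3,[0,0,0],[0,0,0]],
  ],
)

```text
time_s: 4.5
ee_pos: [0.472, 0.0216, 0.2701]
eef_rot: [-3.141, -0.001, 2.255]
force: [0.8, 0.8, 0.2]
grip_width: 0.0662
grip_force: 0.0
```

```bash
sed -i 's/w+0\.\]/float(w)+0.]/' h.py
python3 - <<'E'
from h import *
w=ctrl.camera("wrist");cv2.imwrite("pics/w1.png",w["img"])
for n in "latch_knob rod_tip rod_free gate_hinge catch_slot hung_rack_grip".split(): P(n,("wrist",)); print(np.round(proj(w,{"latch_knob":[*st(-85,43),.179],"rod_tip":[*st(-61,0),.194],"rod_free":[*st(-18,0),.18],"gate_hinge":[*st(-85,-75),.15],"catch_slot":[*st(-85,75),.153],"hung_rack_grip":[*st(45,0),.208]}[n]),0))
o=ctrl.get_obs();print(o["time_s"],o["ee_pos"],o["eef_rot"],o["qpos"],o["grip_width"])
E
```

```text
latch_knob wrist 0.58 [0.4722 0.0207 0.1814]
latch_knob wrist 0.34 [ 0.378  -0.3153  0.0218]
[[320. 201.]]
rod_tip wrist 0.9 [ 0.5181 -0.0008  0.1923]
[[344. 249.]]
[[386. 243.]]
gate_hinge wrist 0.93 [ 0.5443 -0.0696  0.1529]
[[319. 291.]]
catch_slot wrist 0.75 [ 0.5668  0.0384 -0.0011]
catch_slot wrist 0.55 [0.4505 0.0455 0.1548]
[[320. 164.]]
hung_rack_grip wrist 0.81 [0.592  0.0668 0.2117]
[[461. 256.]]
4.85 [0.47141099 0.01867166 0.27064467] [3.14136258e+00 2.95520115e-04 2.24799247e+00] [-3.80275601e-02  7.74553899e-02  1.63311953e+00 -7.29359826e-05
  1.43065024e+00 -7.15213560e-01] 0.06560600551964692
```

View pics/w1.png

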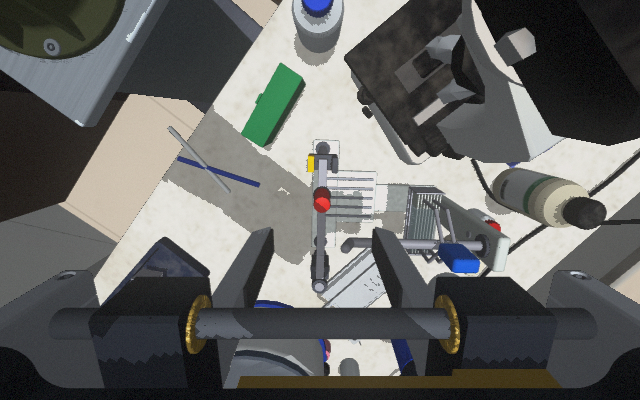

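The wrist view shows the red knob at (322,203), where my model puts it at (320,201). The rod runs from (347,245) to (480,243), the blue grip is at (460,257), and the catch with its yellow lip is at about (318,160). The stand pose is confirmed, so I'll descend and grip the knob.

Emit:
carry_out(
  commands=[
    [0.3,[0,0,35],[0,0,0]],
    [0.3,[0,0,35],[0,0,0]],
    [0.3,[0,0,34],[0,0,0]],
    [0.3,[0,0,0],[0,0,0]],
    [0.95,[0,0,0],[0,0,0]],
    [0.95,[0,0,0],[0,0,0]],
    [0.95,[0,0,0],[0,0,0]],
    [0.95,[0,0,0],[0,0,0]],
  ],
  squeeze=15,
)

```text
time_s: 5.85
ee_pos: [0.4717, 0.0194, 0.1668]
eef_rot: [3.141, 0.0, 2.25]
force: [0.0, -1.4, -0.2]
grip_width: 0.0289
grip_force: 0.0
```

Emit:
carry_out(
  commands=[
    [0.95,[0,0,0],[0,0,0]],
    [0.95,[0,0,0],[0,0,0]],
    [0.95,[0,0,0],[0,0,0]],
  ],
)

```text
time_s: 6.22
ee_pos: [0.4716, 0.0195, 0.1665]
eef_rot: [3.142, -0.0, 2.25]
force: [-1.1, 1.0, 1.4]
grip_width: 0.0156
grip_force: 15.0
```

Emit:
carry_out(
  commands=[
    [0.95,[-1.5,0,-5],[0,0,0]],
    [0.95,[-2,0,-5],[0,0,0]],
    [0.95,[-2.5,0,-4],[0,0,0]],
    [0.95,[-3,0,-4],[0,0,0]],
    [0.95,[0,0,0],[0,0,0]],
    [0.95,[0,0,0],[0,0,0]],
  ],
  squeeze=20,
)

```text
time_s: 6.98
ee_pos: [0.4772, 0.0126, 0.1845]
eef_rot: [3.141, -0.0, 2.25]
force: [-1.7, 2.6, 1.0]
grip_width: 0.0156
grip_force: 20.0
```

Run:
```python
from h import *
o=ctrl.get_obs();h=st(-85,-75)
w=ctrl.camera("scene");P("latch_knob",("scene",))
r=.1095;way=[]
for i in range(1,13):
    t=.12*i; a=SY+np.pi/2+t; way.append((h[0]+r*np.cos(a),h[1]+r*np.sin(a),o["ee_pos"][2],o["eef_rot"][2]+t,1))
print(np.hypot(*(o["ee_pos"][:2]-h)),np.arctan2(*(o["ee_pos"][:2]-h)[::-1]),SY+np.pi/2,o["force"],o["grip_width"])
plan(way,.95,dec=0)
```

```text
latch_knob scene 0.54 [0.4737 0.0123 0.1972]
latch_knob scene 0.45 [0.3646 0.0564 0.0008]
0.10804381163508787 2.2394384774610514 2.2457963267948964 [-1.65447288  2.57297821  1.03043261] 0.015622935189058466
time 7.08 now [0.4772 0.0126 0.1845] [ 3.141 -0.     2.25 ] end [ 0.4503 -0.1291  0.1845] 3.69
[[0.95,[1.0,-14.0,0.0],[0,0,-0.12]],[0.95,[-1.0,-13.0,0.0],[0,0,-0.12]],[0.95,[-1.0,-13.0,0.0],[0,0,-0.12]],[0.95,[-1.0,-13.0,0.0],[0,0,-0.12]],[0.95,[0.0,-13.0,0.0],[0,0,-0.12]],[0.95,[-1.0,-13.0,0.0],[0,0,-0.12]],[0.95,[-1.0,-13.0,0.0],[0,0,-0.12]],[0.95,[0.0,-13.0,0.0],[0,0,-0.12]],[0.95,[-1.0,-14.0,0.0],[0,0,-0.12]],[0.95,[-1.0,-13.0,0.0],[0,0,-0.12]]]
[[0.95,[-1.0,-13.0,0.0],[0,0,-0.12]],[0.95,[0.0,-13.0,0.0],[0,0,-0.12]]]
```

Emit:
carry_out(
  commands=[
    [0.95,[0,-13,0],[0,0,-0.12]],
    [0.95,[-1,-13,0],[0,0,-0.12]],
    [0.95,[-1,-13,0],[0,0,-0.12]],
    [0.95,[-1,-13,0],[0,0,-0.12]],
    [0.95,[0,-13,0],[0,0,-0.12]],
    [0.95,[-1,-13,0],[0,0,-0.12]],
  ],
)

```text
time_s: 7.82
ee_pos: [0.4375, -0.0534, 0.1844]
eef_rot: [-3.141, -0.0, 2.974]
force: [-0.0, 1.5, -1.8]
grip_width: 0.0158
grip_force: 20.0
```

Run:
```python
from h import *
o=ctrl.get_obs();h=st(-85,-75)
w=ctrl.camera("scene");P("latch_knob",("scene",))
d=o["ee_pos"][:2]-h;print(np.hypot(*d),np.arctan2(*d[::-1])%6.283-(SY+np.pi/2),o["force"],o["moment"],o["grip_width"],o["eef_rot"],o["qpos"])
```

```text
latch_knob scene 0.63 [ 0.3758 -0.3152  0.0243]
latch_knob scene 0.51 [ 0.4324 -0.0548  0.1943]
0.10829863017855336 0.7215477094633092 [-0.04524337  1.49771475 -1.76943152] [0.39237238 0.01816311 0.12670102] 0.01575615100904642 [-3.14128333e+00 -3.31007560e-04  2.97411196e+00] [-2.04358644e-01  7.48909972e-02  1.83917553e+00 -3.41181053e-04
  1.22784553e+00 -1.60755955e+00]
```

Emit:
carry_out(
  commands=[
    [0.95,[-1,-13,0],[0,0,-0.12]],
    [0.95,[0,-13,0],[0,0,-0.12]],
    [0.95,[-1,-13,0],[0,0,-0.12]],
    [0.95,[-1,-13,0],[0,0,-0.12]],
    [0.95,[0,-13,0],[0,0,-0.12]],
    [0.95,[-1,-13,0],[0,0,-0.12]],
    [0.95,[-1,-11,0],[0,0,-0.06]],
    [0.95,[4,0,9],[0,0,0]],
    [0.95,[4,0,8],[0,0,0]],
    [0.95,[0,0,0],[0,0,0]],
  ],
)

```text
time_s: 9.18
ee_pos: [0.4518, -0.1401, 0.167]
eef_rot: [-3.141, -0.002, -2.537]
force: [-1.4, -0.2, 0.2]
grip_width: 0.0155
grip_force: 20.0
```

Run:
```python
from h import *
o=ctrl.get_obs();h=st(-85,-75)
w=ctrl.camera("top");P("latch_knob",("top",))
d=o["ee_pos"][:2]-h;print(np.hypot(*d),np.arctan2(*d[::-1])%6.283-(SY+np.pi/2),o["ee_pos"],o["force"],o["moment"],o["grip_width"],o["eef_rot"],o["qpos"])
```

```text
0.11474597597890895 1.529513313518585 [ 0.45175381 -0.14013258  0.16696338] [-1.37486915 -0.24245441  0.20025518] [-0.01199549 -0.17694166 -0.00107903] 0.015500835624608023 [-3.14063622e+00 -1.54099689e-03 -2.53733350e+00] [-3.77202617e-01  1.66248054e-01  1.77952018e+00 -1.94794230e-03
  1.19588647e+00 -2.55154546e+00]
```

Emit:
carry_out(
  commands=[
    [0.6,[0,0,0],[0,0,0.05]],
    [0.6,[0,0,0],[0,0,0]],
    [0.6,[0,0,0],[0,0,0]],
    [0.6,[0,0,-20],[0,0,0]],
    [0.6,[0,0,-40],[0,0,0]],
    [0.6,[0,0,-45],[0,0,0.1]],
  ],
)

```text
time_s: 10.02
ee_pos: [0.4519, -0.1401, 0.2733]
eef_rot: [-3.141, -0.002, -2.686]
force: [0.6, 0.2, -0.1]
grip_width: 0.0375
grip_force: 0.0
```

Run:
```python
from h import *
o=ctrl.get_obs();y=o["eef_rot"][2]+2*np.pi
print(o["qpos"],o["grip_width"])
plan([(.415,-.22,.27,y-1.5,9),(.3778,-.318,.25,.49,9)],.5,start=[*o["ee_pos"],y])
w=ctrl.camera("top");P("latch_knob",("top",))
```

```text
[-3.77008385e-01  8.00008049e-02  1.62429151e+00 -1.75594529e-03
  1.43833135e+00 -2.40272925e+00] 0.037478160762204185
time 10.03 now [ 0.4519 -0.1401  0.2733] [-3.141e+00 -2.000e-03 -2.686e+00] end [ 0.3775 -0.3176  0.2503] 0.487
[[0.5,[8.0,-6.0,0.0],[0,0,0.17]],[0.5,[6.0,-7.0,1.0],[0,0,0.16]],[0.5,[5.0,-9.0,0.0],[0,0,0.17]],[0.5,[4.0,-9.0,0.0],[0,0,0.17]],[0.5,[2.0,-9.0,1.0],[0,0,0.16]],[0.5,[0.0,-10.0,0.0],[0,0,0.17]],[0.5,[-1.0,-10.0,1.0],[0,0,0.17]],[0.5,[-2.0,-9.0,0.0],[0,0,0.16]],[0.5,[-5.0,-9.0,0.0],[0,0,0.17]],[0.5,[-7.0,-9.0,2.0],[0,0,0.18]]]
[[0.5,[-9.0,-8.0,3.0],[0,0,0.18]],[0.5,[-10.0,-6.0,2.0],[0,0,0.18]],[0.5,[-11.0,-4.0,2.0],[0,0,0.17]],[0.5,[-11.0,-2.0,2.0],[0,0,0.18]],[0.5,[-12.0,0.0,3.0],[0,0,0.18]],[0.5,[-11.0,2.0,2.0],[0,0,0.18]],[0.5,[-11.0,4.0,2.0],[0,0,0.18]],[0.5,[-10.0,6.0,2.0],[0,0,0.18]]]
```

Emit:
carry_out(
  commands=[
    [0.5,[8,-6,0],[0,0,0.17]],
    [0.5,[6,-7,1],[0,0,0.16]],
    [0.5,[5,-9,0],[0,0,0.17]],
    [0.5,[4,-9,0],[0,0,0.17]],
    [0.5,[2,-9,1],[0,0,0.16]],
    [0.5,[0,-10,0],[0,0,0.17]],
    [0.5,[-1,-10,1],[0,0,0.17]],
    [0.5,[-2,-9,0],[0,0,0.16]],
    [0.5,[-5,-9,0],[0,0,0.17]],
    [0.5,[-7,-9,2],[0,0,0.18]],
  ],
)

```text
time_s: 11.38
ee_pos: [0.4113, -0.2312, 0.2669]
eef_rot: [-3.14, 0.001, 1.913]
force: [0.2, -0.7, -0.9]
grip_width: 0.0469
grip_force: 0.0
```

Emit:
carry_out(
  commands=[
    [0.5,[-9,-8,3],[0,0,0.18]],
    [0.5,[-10,-6,2],[0,0,0.18]],
    [0.5,[-11,-4,2],[0,0,0.17]],
    [0.5,[-11,-2,2],[0,0,0.18]],
    [0.5,[-12,0,3],[0,0,0.18]],
    [0.5,[-11,2,2],[0,0,0.18]],
    [0.5,[-11,4,2],[0,0,0.18]],
    [0.5,[-10,6,2],[0,0,0.18]],
    [0.5,[0,0,0],[0,0,0]],
  ],
)

```text
time_s: 12.5
ee_pos: [0.3777, -0.3181, 0.2489]
eef_rot: [3.142, 0.002, 0.489]
force: [0.5, -0.1, -0.0]
grip_width: 0.047
grip_force: 0.0
```

Run:
```python
from h import *
w=ctrl.camera("wrist");cv2.imwrite("pics/w2.png",w["img"]);P("wet_rack_grip",("wrist",));P("wet_rack",("wrist",));P("latch_knob",("wrist",))
o=ctrl.get_obs();print(o["ee_pos"],o["eef_rot"],o["qpos"],o["grip_width"],proj(w,[[.3778,-.319,.136]]))
c,s=np.cos(.49),np.sin(.49)
print(proj(w,[[.3778+s*.04,-.319-c*.04,.05],[.3778-s*.04,-.319+c*.04,.05]]))
```

```text
wet_rack_grip wrist 0.93 [ 0.3788 -0.3157  0.1404]
wet_rack wrist 0.96 [ 0.4027 -0.7559  0.0028]
wet_rack wrist 0.69 [ 0.3776 -0.3168  0.0228]
latch_knob wrist 0.69 [ 0.4482 -0.1442  0.179 ]
[ 0.37815992 -0.3175377   0.2496988 ] [3.14057844e+00 1.29580503e-03 4.91533650e-01] [-7.71819183e-01  1.40751738e-01  1.61123808e+00 -1.56779716e-03
  1.38902853e+00  3.07725802e-01] 0.047013765646845125 [[322.69667161 196.22093579]]
[[352.69375582 178.91920885]
 [292.48148335 179.01465654]]
```

View pics/w2.png

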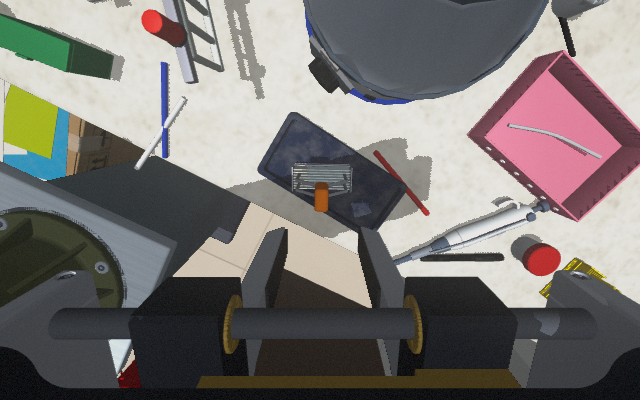

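The wrist view shows the orange grip at (321,197), within 2 px of the prediction, and the basket is level in the image from 292 to 352 px, so the yaw is right. The knob is at (150,22) on the opened gate. I'll descend and grasp.

Emit:
carry_out(
  commands=[
    [0.5,[0,0,45],[0,0,0]],
    [0.5,[0,0,45],[0,0,0]],
    [0.5,[0,0,25],[0,0,0]],
    [0.5,[0,0,13],[0,0,0]],
    [0.98,[0,0,0],[0,0,0]],
    [0.98,[0,0,0],[0,0,0]],
    [0.98,[0,0,0],[0,0,0]],
    [0.98,[0,0,0],[0,0,0]],
    [0.98,[0,0,0],[0,0,0]],
    [0.98,[0,0,0],[0,0,0]],
  ],
  squeeze=25,
)

```text
time_s: 13.95
ee_pos: [0.378, -0.3182, 0.122]
eef_rot: [3.14, 0.001, 0.488]
force: [0.4, 0.9, 2.0]
grip_width: 0.0138
grip_force: 25.0
```

Run:
```python
from h import *
o=ctrl.get_obs();p=o["ee_pos"];z=p[2];g=o["eef_rot"][2];print(o["force"],o["grip_width"],o["grip_force"])
# grip centre .136 at tcp z -> offset; hang grip .208
zz=.208+.024-.136+z
a=st(-200,0);b=st(-110,0)
print("entry tcp z",zz,a,b,st(-18,0))
plan([(p[0],p[1],zz+.04,g,4),(.42,-.2,zz+.04,g+.1,3),(*a,zz,SY,5)],.98)
```

```text
[0.35449698 0.8899586  1.95287617] 0.013809290526282695 24.99810665845871
entry tcp z 0.21800669620839105 [ 0.40755861 -0.08547946] [ 0.47782224 -0.0292387 ] [0.54964727 0.02825185]
time 13.95 now [ 0.378  -0.3182  0.122 ] [3.14e+00 1.00e-03 4.88e-01] end [ 0.4077 -0.0853  0.218 ] 0.678
[[0.98,[0.0,0.0,-34.0],[0,0,0.0]],[0.98,[0.0,0.0,-34.0],[0,0,0.0]],[0.98,[0.0,0.0,-34.0],[0,0,0.0]],[0.98,[0.0,0.0,-34.0],[0,0,0.0]],[0.98,[31.0,-28.0,0.0],[0,0,-0.03]],[0.98,[32.0,-28.0,0.0],[0,0,-0.04]],[0.98,[32.0,-26.0,0.0],[0,0,-0.03]],[0.98,[11.0,-20.0,8.0],[0,0,-0.02]],[0.98,[11.0,-21.0,8.0],[0,0,-0.01]],[0.98,[11.0,-20.0,8.0],[0,0,-0.02]]]
[[0.98,[12.0,-19.0,8.0],[0,0,-0.02]],[0.98,[12.0,-20.0,8.0],[0,0,-0.02]]]
```

Run:
```python
from h import *
o=ctrl.get_obs();p=o["ee_pos"];g=o["eef_rot"][2]
a=st(-200,0)
plan([(p[0],p[1],.33,g,5),(*a,.33,SY,6),(*a,.218,SY,4)],.98)
```

```text
time 13.95 now [ 0.378  -0.3182  0.122 ] [3.14e+00 1.00e-03 4.88e-01] end [ 0.4071 -0.0853  0.218 ] 0.678
[[0.98,[0.0,0.0,-42.0],[0,0,0.0]],[0.98,[0.0,0.0,-41.0],[0,0,0.0]],[0.98,[0.0,0.0,-42.0],[0,0,0.0]],[0.98,[0.0,0.0,-41.0],[0,0,0.0]],[0.98,[0.0,0.0,-42.0],[0,0,0.0]],[0.98,[23.0,-32.0,0.0],[0,0,-0.03]],[0.98,[23.0,-31.0,0.0],[0,0,-0.03]],[0.98,[24.0,-31.0,0.0],[0,0,-0.03]],[0.98,[26.0,-30.0,0.0],[0,0,-0.03]],[0.98,[26.0,-29.0,0.0],[0,0,-0.04]]]
[[0.98,[27.0,-28.0,0.0],[0,0,-0.03]],[0.98,[0.0,0.0,28.0],[0,0,0.0]],[0.98,[0.0,0.0,28.0],[0,0,0.0]],[0.98,[0.0,0.0,28.0],[0,0,0.0]],[0.98,[0.0,0.0,28.0],[0,0,0.0]]]
```

Emit:
carry_out(
  commands=[
    [0.98,[0,0,-25],[0,0,0]],
    [0.98,[0,0,-41],[0,0,0]],
    [0.98,[0,0,-50],[0,0,0]],
    [0.98,[0,0,-50],[0,0,0]],
    [0.98,[0,0,-42],[0,0,0]],
    [0.98,[23,-32,0],[0,0,-0.03]],
    [0.98,[23,-31,0],[0,0,-0.03]],
    [0.98,[24,-31,0],[0,0,-0.03]],
    [0.98,[26,-30,0],[0,0,-0.03]],
    [0.98,[26,-29,0],[0,0,-0.04]],
  ],
)

```text
time_s: 15.2
ee_pos: [0.4024, -0.1222, 0.3293]
eef_rot: [3.141, 0.002, 0.649]
force: [1.2, -0.1, -2.5]
grip_width: 0.0139
grip_force: 25.0
```

Emit:
carry_out(
  commands=[
    [0.98,[27,-28,0],[0,0,-0.03]],
    [0.98,[0,0,28],[0,0,0]],
    [0.98,[0,0,28],[0,0,0]],
    [0.98,[0,0,28],[0,0,0]],
    [0.98,[0,0,28],[0,0,0]],
    [0.98,[0,0,0],[0,0,0]],
    [0.98,[0,0,0],[0,0,0]],
  ],
)

```text
time_s: 16.08
ee_pos: [0.4075, -0.0852, 0.2185]
eef_rot: [3.14, 0.001, 0.678]
force: [-0.9, -0.0, -1.6]
grip_width: 0.0139
grip_force: 25.0
```

Run:
```python
from h import *
w=ctrl.camera("wrist");cv2.imwrite("pics/w3.png",w["img"])
for n in "rod_tip rod_free rod_base wet_rack_grip wet_rack hung_rack_grip latch_knob".split(): P(n,("wrist",))
o=ctrl.get_obs();print(o["time_s"],o["ee_pos"],o["eef_rot"],o["qpos"],o["force"],o["grip_width"],st(-61,0),st(-18,0))
plan([(*st(-18,0),.218,SY,7)],.98)
```

```text
rod_tip wrist 0.84 [0.5174 0.0023 0.1898]
rod_free wrist 0.39 [0.3403 0.1687 0.0029]
wet_rack_grip wrist 0.75 [ 0.408  -0.0843  0.2359]
wet_rack wrist 0.84 [ 0.4069 -0.0853  0.1186]
wet_rack wrist 0.51 [ 0.3619  0.0538 -0.0016]
16.475 [ 0.40713538 -0.08507866  0.21760797] [3.14043472e+00 1.32810264e-03 6.77905497e-01] [-2.92971061e-01 -1.58074462e-02  1.85261966e+00 -1.81382909e-03
  1.30457494e+00  6.00396017e-01] [ 0.0193323   0.20422277 -2.09437847] 0.013930550315557021 [0.51607688 0.00138126] [0.54964727 0.02825185]
time 16.48 now [ 0.4071 -0.0851  0.2176] [3.14e+00 1.00e-03 6.78e-01] end [0.5495 0.0283 0.2176] 0.678
[[0.98,[26.0,0.0,0.0],[0,0,0.0]],[0.98,[26.0,0.0,0.0],[0,0,0.0]],[0.98,[26.0,0.0,0.0],[0,0,0.0]],[0.98,[26.0,1.0,0.0],[0,0,0.0]],[0.98,[26.0,0.0,0.0],[0,0,0.0]],[0.98,[26.0,0.0,0.0],[0,0,0.0]],[0.98,[26.0,0.0,0.0],[0,0,0.0]]]
```

View pics/w3.png

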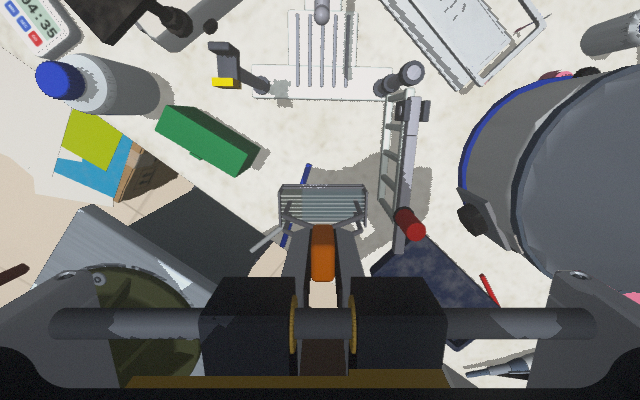

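The wrist view shows the rod tip at (321,15), in line with the gripped orange grip at (322,250). The open gate with its knob at (408,222) is clear of the basket's side. I'll go in along the rod.

Emit:
carry_out(
  commands=[
    [0.98,[20,0,-1],[0,0,0]],
    [0.98,[26,0,-1],[0,0,0]],
    [0.98,[26,0,0],[0,0,0]],
    [0.98,[20,0,0],[0,0,0]],
    [0.98,[0,0,0],[0,0,0]],
  ],
)

```text
time_s: 17.1
ee_pos: [0.4791, -0.0268, 0.219]
eef_rot: [3.141, 0.002, 0.679]
force: [-0.7, -0.1, -2.3]
grip_width: 0.0137
grip_force: 25.0
```

Run:
```python
from h import *
w=ctrl.camera("wrist")
for n in "rod_tip rod_free rod_base wet_rack_grip wet_rack hung_rack_grip".split(): P(n,("wrist",))
o=ctrl.get_obs();print(o["time_s"],o["ee_pos"],o["force"],proj(w,[[*st(-61,0),.194],[*st(-18,0),.18],[*st(45,0),.208]]))
cv2.imwrite("pics/w4.png",cv2.resize(w["img"][0:300,170:470],None,fx=2,fy=2))
plan([(*st(-18,0),o["ee_pos"][2],SY,4)],.98)
```

```text
rod_tip wrist 0.78 [0.5165 0.0021 0.1906]
rod_free wrist 0.84 [0.5528 0.0303 0.1809]
wet_rack_grip wrist 0.69 [ 0.4814 -0.0277  0.2343]
wet_rack wrist 0.65 [ 0.4778 -0.0257  0.1183]
hung_rack_grip wrist 0.7 [0.3437 0.1695 0.0004]
17.45 [ 0.47849742 -0.02771084  0.21939943] [-0.08852946 -0.87632335 -1.22784926] [[323.30131148 165.4533043 ]
 [323.4963571  102.28283015]
 [324.2575197  -18.44342748]]
time 17.45 now [ 0.4785 -0.0277  0.2194] [3.141e+00 1.000e-03 6.770e-01] end [0.55   0.0285 0.2194] 0.677
[[0.98,[23.0,0.0,0.0],[0,0,0.0]],[0.98,[22.0,0.0,0.0],[0,0,0.0]],[0.98,[23.0,1.0,0.0],[0,0,0.0]],[0.98,[23.0,0.0,0.0],[0,0,0.0]]]
```

View pics/w4.png

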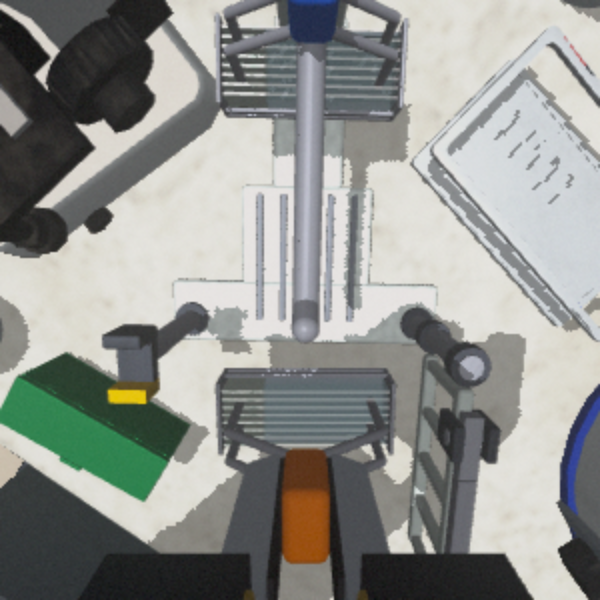

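The rod tip is at crop (305,330) and the rod runs straight ahead to the blue rack at the top. The orange grip is in line at crop (305,500), so I'll continue in and lower.

Emit:
carry_out(
  commands=[
    [0.98,[23,0,0],[0,0,0]],
    [0.98,[23,0,0],[0,0,0]],
    [0.98,[23,0,0],[0,0,0]],
    [0.98,[22,0,0],[0,0,0]],
    [0.98,[0,0,0],[0,0,0]],
    [0.98,[0,0,8],[0,0,0]],
    [0.98,[0,0,8],[0,0,0]],
    [0.98,[0,0,5],[0,0,0]],
    [0.98,[0,0,0],[0,0,0]],
    [0.98,[0,0,0],[0,0,0]],
  ],
)

```text
time_s: 18.7
ee_pos: [0.5497, 0.0297, 0.1983]
eef_rot: [3.14, 0.001, 0.678]
force: [0.9, 0.1, -2.1]
grip_width: 0.014
grip_force: 25.0
```

Run:
```python
from h import *
for c in ("wrist","scene"):
  ctrl.camera(c)
  for n in "wet_rack_grip hung_rack_grip".split(): P(n,(c,))
o=ctrl.get_obs();print(o["time_s"],o["ee_pos"],o["force"],o["moment"],st(-18,0))
```

```text
wet_rack_grip wrist 0.63 [0.5497 0.0288 0.21  ]
hung_rack_grip wrist 0.64 [0.5966 0.0683 0.2094]
wet_rack_grip scene 0.8 [0.5442 0.0256 0.2114]
wet_rack_grip scene 0.68 [ 0.4094 -0.7614  0.1111]
wet_rack_grip scene 0.5 [0.3605 0.0535 0.0023]
hung_rack_grip scene 0.66 [0.5978 0.0653 0.2073]
hung_rack_grip scene 0.64 [ 0.561   0.0398 -0.0008]
19.0 [0.5496342  0.0297015  0.19819287] [-0.34696043 -1.16234151 -1.96602665] [-0.01547234 -0.0220872  -0.02593715] [0.54964727 0.02825185]
```

Still hanging free in the gripper, so lower gently until it takes load.

Emit:
carry_out(
  commands=[
    [0.98,[0,0,2],[0,0,0]],
    [0.98,[0,0,2],[0,0,0]],
    [0.98,[0,0,0],[0,0,0]],
  ],
)

```text
time_s: 19.38
ee_pos: [0.5497, 0.0296, 0.1941]
eef_rot: [3.14, 0.001, 0.678]
force: [0.5, -0.9, -1.4]
grip_width: 0.0136
grip_force: 25.0
```

Emit:
carry_out(
  commands=[
    [0.98,[0,0,1],[0,0,0]],
    [0.98,[0,0,1],[0,0,0]],
    [0.98,[0,0,0],[0,0,0]],
  ],
)

```text
time_s: 19.75
ee_pos: [0.55, 0.0295, 0.1933]
eef_rot: [3.139, 0.0, 0.678]
force: [-1.7, -2.5, 9.5]
grip_width: 0.0142
grip_force: 25.0
```

Emit:
carry_out(
  commands=[
    [0.98,[0,0,-0.7],[0,0,0]],
    [0.8,[0,0,0],[0,0,0]],
    [0.65,[0,0,0],[0,0,0]],
    [0.65,[0,0,0],[0,0,0]],
    [0.65,[0,0,0],[0,0,0]],
    [0.65,[0,0,-8],[0,0,0]],
    [0.65,[0,0,-20],[0,0,0]],
    [0.65,[0,0,-35],[0,0,0]],
    [0.65,[0,0,-40],[0,0,0]],
  ],
)

```text
time_s: 20.88
ee_pos: [0.5494, 0.0299, 0.2972]
eef_rot: [3.141, 0.002, 0.678]
force: [0.2, -0.4, 0.5]
grip_width: 0.0329
grip_force: 0.0
```

Run:
```python
from h import *
for c in ("wrist","scene","top"):
  im=ctrl.camera(c)
  if c=="wrist": cv2.imwrite("pics/w5.png",im["img"])
  for n in "wet_rack_grip hung_rack_grip wet_rack latch_knob".split(): P(n,(c,))
o=ctrl.get_obs();print(o["time_s"],o["ee_pos"],o["eef_rot"],o["force"],o["qpos"])
```

```text
wet_rack_grip wrist 0.86 [0.5508 0.0313 0.2084]
hung_rack_grip wrist 0.91 [0.5919 0.0667 0.2066]
wet_rack wrist 0.95 [0.5493 0.0308 0.0947]
wet_rack wrist 0.54 [0.5513 0.0286 0.2062]
wet_rack wrist 0.38 [ 0.3424  0.1708 -0.    ]
wet_rack_grip scene 0.78 [0.5456 0.0275 0.2054]
wet_rack_grip scene 0.65 [ 0.4084 -0.7597  0.1129]
wet_rack scene 0.86 [ 0.4052 -0.765  -0.001 ]
wet_rack scene 0.7 [0.5492 0.031  0.0924]
latch_knob scene 0.51 [ 0.4471 -0.1465  0.1777]
wet_rack_grip top 0.72 [0.5509 0.0256 0.2084]
wet_rack_grip top 0.56 [ 0.4058 -0.7569  0.1174]
wet_rack top 0.8 [ 0.4059 -0.7621  0.0019]
wet_rack top 0.56 [0.55   0.0288 0.0979]
latch_knob top 0.46 [ 0.4526 -0.1428  0.1775]
21.625 [0.54965782 0.02986644 0.29572243] [3.14082889e+00 1.60472696e-03 6.77954890e-01] [-0.21917372 -0.79126299 -0.37351059] [-0.01146152  0.25004914  1.37667453 -0.00161253  1.51562147  0.88146883]
```

View pics/w5.png

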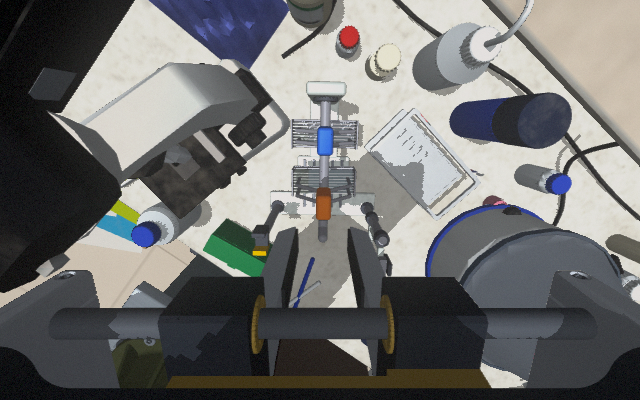

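The orange rack hangs at (323,205), in front of the blue one at (325,140), both upright on the rod. Next I'll go back over the knob of the open gate.

Run:
```python
from h import *
plan([(.4493,-.1422,.27,.65,6)],.5)
```

```text
time 21.62 now [0.5497 0.0299 0.2957] [3.141e+00 2.000e-03 6.780e-01] end [ 0.4496 -0.142   0.2697] 0.648
[[0.5,[-31.0,12.0,4.0],[0,0,0.0]],[0.5,[-31.0,12.0,5.0],[0,0,0.01]],[0.5,[-31.0,12.0,4.0],[0,0,0.0]],[0.5,[-31.0,12.0,4.0],[0,0,0.01]],[0.5,[-31.0,12.0,4.0],[0,0,0.0]],[0.5,[-30.0,13.0,5.0],[0,0,0.01]]]
```

Emit:
carry_out(
  commands=[
    [0.5,[-31,12,4],[0,0,0]],
    [0.5,[-31,12,5],[0,0,0.01]],
    [0.5,[-31,12,4],[0,0,0]],
    [0.5,[-31,12,4],[0,0,0.01]],
    [0.5,[-31,12,4],[0,0,0]],
    [0.5,[-30,13,5],[0,0,0.01]],
    [0.5,[0,0,0],[0,0,0]],
  ],
)

```text
time_s: 22.5
ee_pos: [0.4489, -0.1432, 0.2701]
eef_rot: [3.141, 0.002, 0.645]
force: [-0.2, 0.4, -0.1]
grip_width: 0.0468
grip_force: 0.0
```

Run:
```python
from h import *
w=ctrl.camera("wrist");cv2.imwrite("pics/w6.png",w["img"]);P("latch_knob",("wrist",));P("gate_hinge",("wrist",))
o=ctrl.get_obs();print(o["ee_pos"],o["eef_rot"],o["qpos"],o["grip_width"],proj(w,[[.4493,-.1422,.179],[*st(-85,-75),.15]]))
for d in ctrl.outline_of("latch_knob","wrist")[:1]: y,x=np.nonzero(d["region"]);print(d["score"],x.mean(),y.mean(),x.min(),x.max(),y.min(),y.max())
```

```text
latch_knob wrist 0.93 [ 0.4492 -0.146   0.1795]
gate_hinge wrist 0.74 [ 0.5382 -0.0732  0.1513]
gate_hinge wrist 0.55 [3.427e-01 1.704e-01 3.000e-04]
[ 0.44999014 -0.14160215  0.27033971] [3.14048895e+00 1.15491443e-03 6.48304046e-01] [-3.81634012e-01  7.76190182e-02  1.63364155e+00 -1.57391292e-03
  1.42998073e+00  5.41078257e-01] 0.047177013054593556 [[321.06686633 200.90703551]
 [322.14980219  73.69896441]]
0.66 321.3017843289372 164.03568657874322 313 330 95 228
```

View pics/w6.png

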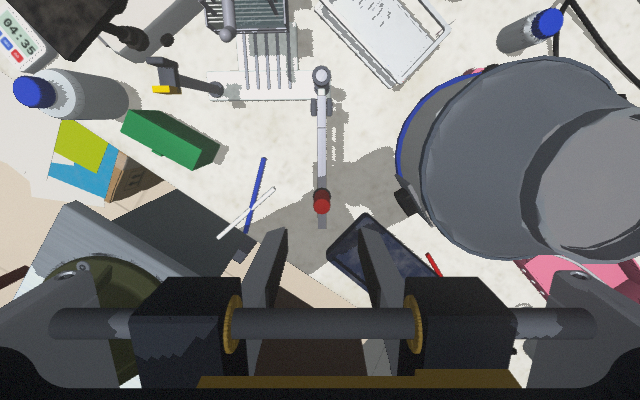

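The knob is at (321,202), where predicted, and the gate lies along column 321. I'll descend and grip it.

Emit:
carry_out(
  commands=[
    [0.5,[0,0,35],[0,0,0]],
    [0.5,[0,0,40],[0,0,0]],
    [0.5,[0,0,29],[0,0,0]],
    [0.95,[0,0,0],[0,0,0]],
    [0.95,[0,0,0],[0,0,0]],
    [0.95,[0,0,0],[0,0,0]],
    [0.95,[0,0,0],[0,0,0]],
    [0.95,[0,0,0],[0,0,0]],
  ],
  squeeze=20,
)

```text
time_s: 23.7
ee_pos: [0.45, -0.1424, 0.167]
eef_rot: [3.139, 0.0, 0.648]
force: [0.5, -0.5, 6.5]
grip_width: 0.0156
grip_force: 20.0
```

Emit:
carry_out(
  commands=[
    [0.95,[0,0,0],[0,0,0]],
    [0.95,[1.5,0,-5],[0,0,0]],
    [0.95,[2,0,-5],[0,0,0]],
    [0.95,[2.5,0,-4],[0,0,0]],
    [0.95,[3,0,-4],[0,0,0]],
    [0.95,[0,0,0],[0,0,0]],
  ],
)

```text
time_s: 24.45
ee_pos: [0.4568, -0.1369, 0.1845]
eef_rot: [3.14, 0.002, 0.648]
force: [-2.2, -3.0, -0.3]
grip_width: 0.0156
grip_force: 20.0
```

Run:
```python
from h import *
o=ctrl.get_obs();h=st(-85,-75)
w=ctrl.camera("scene");P("latch_knob",("scene",))
d=o["ee_pos"][:2]-h;r=np.hypot(*d);a=np.arctan2(*d[::-1])%6.283
print(r,a-SY-np.pi/2,o["ee_pos"],o["force"],o["moment"],o["grip_width"],o["grip_force"])
y=o["eef_rot"][2];n=12;A0=SY+np.pi/2
way=[]
for i in range(1,n+1):
    t=a+(A0+.02-a)*i/n;yy=y-(y+.78)*i/n
    way.append((h[0]+.1085*np.cos(t),h[1]+.1085*np.sin(t),o["ee_pos"][2],yy,1))
plan(way,.95)
```

```text
0.10873910694463539 1.5329867274992894 [ 0.45681791 -0.13687868  0.1844605 ] [-2.21699306 -2.95500485 -0.27631941] [-0.53170112  0.63604433  0.00335876] 0.01559433290988659 19.99998450279236
time 24.55 now [ 0.4567 -0.1369  0.1842] [3.14e+00 2.00e-03 6.48e-01] end [0.4747 0.0111 0.1842] -0.782
[[0.95,[1.0,-14.0,0.0],[0,0,0.12]],[0.95,[1.0,-13.0,0.0],[0,0,0.12]],[0.95,[2.0,-14.0,0.0],[0,0,0.12]],[0.95,[1.0,-14.0,0.0],[0,0,0.12]],[0.95,[1.0,-13.0,0.0],[0,0,0.11]],[0.95,[2.0,-14.0,0.0],[0,0,0.12]],[0.95,[1.0,-13.0,0.0],[0,0,0.12]],[0.95,[2.0,-14.0,0.0],[0,0,0.12]],[0.95,[2.0,-14.0,0.0],[0,0,0.12]],[0.95,[2.0,-13.0,0.0],[0,0,0.12]]]
[[0.95,[2.0,-14.0,0.0],[0,0,0.12]],[0.95,[2.0,-13.0,0.0],[0,0,0.12]]]
```

Emit:
carry_out(
  commands=[
    [0.95,[1,-14,0],[0,0,0.12]],
    [0.95,[1,-13,0],[0,0,0.12]],
    [0.95,[2,-14,0],[0,0,0.12]],
    [0.95,[1,-14,0],[0,0,0.12]],
    [0.95,[1,-13,0],[0,0,0.11]],
    [0.95,[2,-14,0],[0,0,0.12]],
    [0.95,[1,-13,0],[0,0,0.12]],
    [0.95,[2,-14,0],[0,0,0.12]],
    [0.95,[2,-14,0],[0,0,0.12]],
  ],
)

```text
time_s: 25.68
ee_pos: [0.4485, -0.0188, 0.184]
eef_rot: [3.141, 0.002, -0.426]
force: [-5.4, 1.0, 2.8]
grip_width: 0.0156
grip_force: 20.0
```

Run:
```python
from h import *
o=ctrl.get_obs();h=st(-85,-75)
w=ctrl.camera("scene");P("latch_knob",("scene",));w=ctrl.camera("wrist");P("latch_knob",("wrist",));cv2.imwrite("pics/w7.png",w["img"][60:340,200:460])
d=o["ee_pos"][:2]-h;r=np.hypot(*d);a=np.arctan2(*d[::-1])%6.283
print(r,a-SY-np.pi/2,o["ee_pos"],o["force"],o["moment"],o["grip_width"],o["qpos"])
y=o["eef_rot"][2];n=4;A0=SY+np.pi/2
way=[]
for i in range(1,n+1):
    t=a+(A0-a)*i/n;yy=y-(y+.78)*i/n
    way.append((h[0]+.1085*np.cos(t),h[1]+.1085*np.sin(t),o["ee_pos"][2],yy,1))
plan(way,.95)
```

```text
latch_knob scene 0.55 [ 0.4428 -0.0205  0.1955]
latch_knob wrist 0.84 [ 0.4444 -0.017   0.1982]
0.10957383828242263 0.38731152563927407 [ 0.4484963  -0.0188228   0.18400976] [-5.35921852  1.03709625  2.75379419] [ 0.35827814  0.89496006 -0.19318154] 0.01563411020632348 [-1.23258642e-01  9.48950002e-02  1.81848254e+00 -5.44204168e-04
  1.23022222e+00  1.87415179e+00]
time 25.88 now [ 0.4486 -0.0188  0.184 ] [ 3.141e+00  2.000e-03 -4.220e-01] end [0.4767 0.0129 0.184 ] -0.782
[[0.95,[2.0,-10.0,0.0],[0,0,0.09]],[0.95,[2.0,-11.0,0.0],[0,0,0.09]],[0.95,[1.0,-10.0,0.0],[0,0,0.09]],[0.95,[2.0,-11.0,0.0],[0,0,0.09]]]
```

View pics/w7.png

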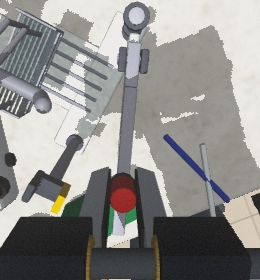

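The gate is at about 0.39 rad with the latch bar raised and the knob held between the fingers at crop (122,193). The catch is ahead on the left at crop (60,195), so I'll close the rest.

Emit:
carry_out(
  commands=[
    [0.95,[2,-10,0],[0,0,0.09]],
    [0.95,[2,-11,0],[0,0,0.09]],
    [0.95,[1,-10,0],[0,0,0.09]],
    [0.95,[2,-10,0],[0,0,0.09]],
    [0.95,[0,0,0],[0,0,0]],
  ],
)

```text
time_s: 26.5
ee_pos: [0.4764, 0.0129, 0.1841]
eef_rot: [-3.142, 0.002, -0.783]
force: [-7.5, 8.8, 6.0]
grip_width: 0.0157
grip_force: 20.1
```

Run:
```python
from h import *
o=ctrl.get_obs();h=st(-85,-75)
w=ctrl.camera("scene");P("latch_knob",("scene",))
d=o["ee_pos"][:2]-h;r=np.hypot(*d);a=np.arctan2(*d[::-1])%6.283
print(r,a-SY-np.pi/2,o["ee_pos"],o["eef_rot"],o["force"],o["moment"],o["grip_width"],o["qpos"])
```

```text
latch_knob scene 0.42 [0.4722 0.0104 0.193 ]
0.10878547390308856 -0.0023294865824350364 [0.47642548 0.01291841 0.18408698] [-3.14152925e+00  1.85155650e-03 -7.82956775e-01] [-7.53770422  8.81355055  6.04762848] [ 1.8756726   1.20420123 -0.18327331] 0.015663830970565062 [-5.04929312e-02  1.56761746e-01  1.74836594e+00  1.35999643e-03
  1.23779954e+00  2.30281482e+00]
```

Emit:
carry_out(
  commands=[
    [0.95,[-1,-2,0],[0,0,0]],
    [0.95,[0,0,0],[0,0,0]],
  ],
)

```text
time_s: 26.85
ee_pos: [0.4773, 0.0138, 0.184]
eef_rot: [3.141, -0.0, -0.782]
force: [-4.7, 2.7, 1.6]
grip_width: 0.0155
grip_force: 20.0
```

Emit:
carry_out(
  commands=[
    [0.95,[0,-2,0],[0,0,0]],
    [0.95,[0,0,0],[0,0,0]],
  ],
)

```text
time_s: 27.1
ee_pos: [0.4775, 0.0144, 0.1835]
eef_rot: [3.137, 0.001, -0.782]
force: [-12.4, -3.4, 3.3]
grip_width: 0.0159
grip_force: 20.1
```

Stop reached. Back off slightly and lower the bar.

Emit:
carry_out(
  commands=[
    [0.95,[0,1,0],[0,0,0]],
    [0.95,[-3,0,4],[0,0,0]],
    [0.95,[-2.5,-0.5,4],[0,0,0]],
    [0.95,[-2,-0.5,5],[0,0,0]],
    [0.95,[-1.5,0,4],[0,0,0]],
    [0.95,[0,0,0],[0,0,0]],
  ],
)

```text
time_s: 27.85
ee_pos: [0.4723, 0.0207, 0.1674]
eef_rot: [3.139, -0.002, -0.782]
force: [-4.5, -6.5, 8.5]
grip_width: 0.0155
grip_force: 20.0
```

Run:
```python
from h import *
for c in ("scene","wrist"):
  ctrl.camera(c);P("latch_knob",(c,))
o=ctrl.get_obs();print(o["ee_pos"],o["eef_rot"],o["force"],o["moment"],o["grip_width"])
```

```text
latch_knob scene 0.51 [0.4676 0.0187 0.1799]
latch_knob scene 0.49 [0.4495 0.0435 0.1507]
latch_knob wrist 0.8 [0.4719 0.0188 0.1781]
[0.47229422 0.02069172 0.16744952] [ 3.13965664e+00 -1.73773991e-03 -7.81948047e-01] [-3.97652116 -5.09867981  9.77417051] [-0.92894596  0.93546177  0.03265527] 0.015456934633200947
```

Emit:
carry_out(
  commands=[
    [0.6,[0,0.5,0],[0,0,0]],
    [0.6,[0,0,0],[0,0,0]],
    [0.6,[0,0,0],[0,0,0]],
    [0.6,[0,0,0],[0,0,0]],
    [0.6,[0,0,-10],[0,0,0]],
    [0.6,[0,0,-25],[0,0,0]],
    [0.6,[0,0,-40],[0,0,0]],
    [0.6,[0,0,-40],[0,0,0]],
    [0.6,[-20,0,-20],[0,0,-0.1]],
    [0.6,[0,0,0],[0,0,0]],
  ],
)

```text
time_s: 29.3
ee_pos: [0.4579, 0.0355, 0.3036]
eef_rot: [-3.141, -0.003, -0.682]
force: [0.2, -0.2, -0.5]
grip_width: 0.0377
grip_force: 0.0
```

Run:
```python
from h import *
w=ctrl.camera("wrist");cv2.imwrite("pics/w8.png",w["img"])
for n in "latch_knob wet_rack_grip hung_rack_grip reagent slides_box bench_timer".split(): P(n,("wrist",))
ctrl.camera("top")
for n in "latch_knob reagent slides_box bench_timer wet_rack_grip hung_rack_grip".split(): P(n,("top",))
ctrl.camera("scene");P("latch_knob",("scene",))
print(ctrl.get_obs()["ee_pos"],ctrl.get_obs()["time_s"],proj(w,[[*st(-85,43),.179],[*st(-85,75),.153],[*st(-85,-75),.15]]))
```

```text
wet_rack_grip wrist 0.71 [0.5506 0.0302 0.2086]
hung_rack_grip wrist 0.93 [0.5971 0.0681 0.2085]
hung_rack_grip wrist 0.49 [0.4699 0.0227 0.1794]
reagent wrist 0.74 [ 3.415e-01  1.714e-01 -1.000e-04]
slides_box wrist 0.62 [ 0.3584  0.0545 -0.0014]
latch_knob top 0.53 [0.4734 0.0231 0.1772]
latch_knob top 0.29 [0.5546 0.0257 0.211 ]
reagent top 0.67 [ 0.3473  0.2913 -0.0026]
slides_box top 0.66 [ 0.3612  0.0532 -0.0004]
bench_timer top 0.62 [ 0.5416 -0.0724  0.1484]
bench_timer top 0.52 [ 0.3451  0.2908 -0.0013]
wet_rack_grip top 0.73 [0.5516 0.0258 0.2096]
wet_rack_grip top 0.68 [ 0.402  -0.7575  0.1173]
wet_rack_grip top 0.44 [0.5974 0.0638 0.2058]
hung_rack_grip top 0.58 [0.5976 0.0647 0.2065]
latch_knob scene 0.53 [0.4676 0.0183 0.1777]
latch_knob scene 0.53 [0.6254 0.0899 0.1793]
latch_knob scene 0.31 [ 0.3404  0.1693 -0.0006]
[0.45776365 0.03505498 0.30184844] 30.1 [[326.58110759 176.0842449 ]
 [320.41331356 197.89951496]
 [350.37648711  63.04264625]]
```

View pics/w8.png

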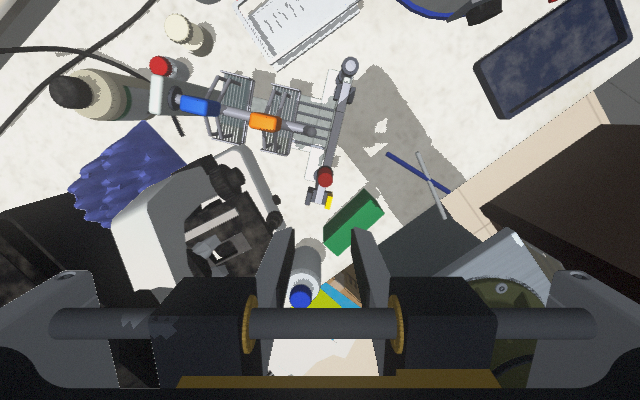

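The knob is at (325,178) and the model for the shut gate puts it at (327,176). The bar end sits behind the yellow lip at (328,200), and both racks hang upright at (264,121) and (194,103). I'm handing in.

```bash
python3 -c "
from h import *
print(ctrl.hand_in())"
```

```text
the job is handed in; nothing more can be done
None
```

The orange rack hangs beside the blue one, the gate is shut with the bar back in its catch, and the job is handed in at about 30 s; two slips: joint 6 read -2.5515 rad at full gate opening (limit -2.55), and I viewed 11 pictures instead of 10.

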